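# Stir the polishing beads

### The arm

A 6-joint arm with a two-finger parallel gripper is mounted at the origin on a cart in front of the work surface, level with it; the furniture and walls round the work are solid. World frame = base frame: x ahead of the robot, y to its left, z up, the work surface at z = 0. Lengths are in mm, angles in rad, forces in N, time in s.
With the tool pointing down it reaches from about 250 to 775 mm from the base axis. Payload 4 kg.
Tool frame: the origin (TCP) lies at the very end of the fingers, on their centre line; the grasp point (between the pads) lies 19 mm behind it; z points along the fingers, y is the direction in which the jaws open and shut (so a half turn about z gives the same grasp; the last joint's range is limited). The gripper opens to 94 mm and grips with 3 to 60 N. Pads are 16 mm wide; open, the fingers measure 119 mm over their backs; the gripper's body (75 mm by 177 mm) begins 78 mm behind the grasp point.
Start: joints at [-1.234, 0.087, 1.371, -0, 1.684, -0.103], TCP at [234.167, -497.681, 205.506] pointing down, gripper open.
Joint ranges: [-3.1, 3.1], [-0.76, 2.03], [0.27, 2.55], [-1.08, 4.22], [0.17, 2.65], [-2.57, 2.57]. Speed limits (rad/s): [2.79, 2.79, 3.14, 3.14, 3.14, 3.14].

### API

Orientations are given as a unit quaternion [w, x, y, z].
In Python, from workcell import ctrl, hand, planner, read_camera, status gives the robot as it stands. Calls block until the motion is done:
- ctrl.reach(position, orientation): joint-space move of the TCP to a pose.
- ctrl.movel(position, rate=150, orientation=None, threshold=None): straight line of the TCP; orientation=None keeps the orientation; rate is the mean speed in mm/s. With threshold (N) it stops when the force on the tool has changed by that much, and returns True; else False.
- ctrl.set_joints(angles): joint-space move.
- hand.open_jaws() and hand.close(): open the fingers fully, or close them until they stop; the grip force is fixed at half the most.
- ctrl.sleep(seconds).
- planner.inverse_kinematics(position, orientation): joint angles nearest the present ones, or None.
- read_camera(name): name is "scene" or "top" or "wrist"; returns a dict with "img" (384x512x3 uint8, red, green, blue), "z_map" (384x512 float32, mm along the optical axis (not along the pixel's ray), 0 where there is no reading), "fx", "fy", "cx", "cy" (pixels), "camera_from_world" (4x4, takes a point from world to camera coordinates); the wrist camera has in their place "tool_from_camera" (4x4, takes a point from camera to tool coordinates, whose origin is the TCP and whose axes are the flange's). Camera axes: x right, y down, z forward; pixel columns grow to the right and rows downward; lengths in mm; the calibration is good to about 2 mm. A picture is of the moment at which its call begins: read the wrist's pose just before it.
A pose or a line that the arm cannot do raises ctrl.IKError and nothing moves.
- ctrl.job_done(): hands the job in, once; it reports no verdict.
Readings, each from a call of its own:
- status.get_time(): time.
- status.get_joint_positions(): joint angles.
- status.get_qvel(): joint speeds.
- status.get_joint_torque(): joint torques, N m.
- status.get_eef_pos(): TCP position.
- status.get_eef_rot(): TCP orientation.
- status.get_wrist_force(): force on the tool from outside, world axes, zero at the start.
- status.get_moment(): the same for the moment, N m.
- status.get_gripper_width(): finger opening in mm.
Only numpy, scipy, OpenCV 4.12 (cv2) and the standard library are available. Lean on these libraries where they do the work, as an engineer would, in place of code of your own. Each camera call takes 0.05 s, during which the arm holds its last target.

### The job

Stir the blue and white polishing beads in the steel bowl with the wooden stirrer: take it by its handle, lower its foot almost to the bottom in the clear middle of the bowl, move it out to the side nearest you, then stir in wide circles, clockwise seen from above, twice right round until it is back at the near side. Keep the foot down among the beads all the while, so that most of them are shifted from where they lay. Then stand the stirrer upright in its saucer again, with every bead still in the bowl and the bowl and the jar not pushed about.

Things in the scene. Friction and masses are not known exactly. Their poses are not given: they have to be found in the camera images.
- bowl: round steel bowl with a rolled rim and dark rubber base ring, loose on the worktop, 0.7 kg. Origin: centre of its underside. Outside 108 mm across at the bottom, 120 mm at the rim, 46 mm high; wall 4 mm; flat inner floor 6 mm above the origin, about 100 mm across. It stands with its own x axis (within 0.3 rad) pointing away from the robot and y to the robot's left; near side = its -x, left = +y, far = +x, right = -y
- bowl_rim (a point): centre of the bowl's mouth at rim height, 46 mm above its underside
- saucer: blue ceramic drip saucer, fixed on the worktop, in which the stirrer stands at the start. Origin: centre of its underside. 84 mm across, rim 10 mm high, flat inner floor 3 mm above the origin and about 64 mm across
- stirrer: turned wooden stirrer standing upright, 135 mm tall, 0.15 kg. Origin: centre of the underside of its foot; z runs up along it to the handle. Black rubber foot 26 mm across and 14 mm high, wooden shaft 15 mm across, straight round handle 18 mm across from 80 to 132 mm above the underside. Held across the handle from above it hangs straight down
- stirrer_grip (a point): point on the stirrer's axis at the middle of its handle, 105 mm above the underside of the foot; handle 18 mm across there
- stirrer_foot (a point): centre of the flat underside of the stirrer's foot
- powder_jar: bystander, loose: glass jar with a light lid, 45 mm across, 53 mm high; origin under its centre
- tape_roll: bystander, stuck down: roll of beige tape lying flat, 48 mm across, 12 mm high; origin under its centre
- side_cutters: bystander, stuck down: side cutters with blue grips lying flat, 49 x 106 x 12 mm; origin under their centre
- ring_clamp: bystander, stuck down: wooden jeweller's ring clamp lying at the front edge, 30 x 135 x 21 mm; origin under its centre
- white_1_center (a point): white polishing bead, a blunt cone 20 mm across at its base, 14 mm at the top and 16 mm high, 12 g, loose on the bowl's floor; the point is its centre. At the start the eight beads stand in a ring of about 36 mm radius, white on one half and blue on the other, the middle of the bowl clear
- white_2_center (a point): white polishing bead, a blunt cone 20 mm across at its base, 14 mm at the top and 16 mm high, 12 g, loose on the bowl's floor; the point is its centre. At the start the eight beads stand in a ring of about 36 mm radius, white on one half and blue on the other, the middle of the bowl clear
- white_3_center (a point): white polishing bead, a blunt cone 20 mm across at its base, 14 mm at the top and 16 mm high, 12 g, loose on the bowl's floor; the point is its centre. At the start the eight beads stand in a ring of about 36 mm radius, white on one half and blue on the other, the middle of the bowl clear
- white_4_center (a point): white polishing bead, a blunt cone 20 mm across at its base, 14 mm at the top and 16 mm high, 12 g, loose on the bowl's floor; the point is its centre. At the start the eight beads stand in a ring of about 36 mm radius, white on one half and blue on the other, the middle of the bowl clear
- blue_1_center (a point): blue polishing bead, a blunt cone 20 mm across at its base, 14 mm at the top and 16 mm high, 12 g, loose on the bowl's floor; the point is its centre. At the start the eight beads stand in a ring of about 36 mm radius, white on one half and blue on the other, the middle of the bowl clear
- blue_2_center (a point): blue polishing bead, a blunt cone 20 mm across at its base, 14 mm at the top and 16 mm high, 12 g, loose on the bowl's floor; the point is its centre. At the start the eight beads stand in a ring of about 36 mm radius, white on one half and blue on the other, the middle of the bowl clear
- blue_3_center (a point): blue polishing bead, a blunt cone 20 mm across at its base, 14 mm at the top and 16 mm high, 12 g, loose on the bowl's floor; the point is its centre. At the start the eight beads stand in a ring of about 36 mm radius, white on one half and blue on the other, the middle of the bowl clear
- blue_4_center (a point): blue polishing bead, a blunt cone 20 mm across at its base, 14 mm at the top and 16 mm high, 12 g, loose on the bowl's floor; the point is its centre. At the start the eight beads stand in a ring of about 36 mm radius, white on one half and blue on the other, the middle of the bowl clear

How it is judged (in metres and radians):
On the way, in this order (a step that is already met when the one before it is completed fails the run):
1. the stirrer's foot is down in the middle of the bowl, its underside less than 10 mm above the inner floor (z of stirrer_foot in the frame of bowl below 0.016 m and horizontal distance between stirrer_foot and bowl below 0.015 m), for 0.1 s.
2. the foot, still within 10 mm of the inner floor, is at the near side of the bowl, more than 15 mm out from the centre along the bowl's own axis and within 15 mm of that axis (turn 1) (z of stirrer_foot in the frame of bowl below 0.016 m and horizontal distance between stirrer_foot and bowl below 0.05 m and x of stirrer_foot in the frame of bowl below -0.015 m and y of stirrer_foot in the frame of bowl between -0.015 and 0.015 m), for 0.05 s.
3. the foot, still within 10 mm of the inner floor, is at the left side of the bowl, more than 15 mm out from the centre along the bowl's own axis and within 15 mm of that axis (turn 1) (z of stirrer_foot in the frame of bowl below 0.016 m and horizontal distance between stirrer_foot and bowl below 0.05 m and y of stirrer_foot in the frame of bowl above 0.015 m and x of stirrer_foot in the frame of bowl between -0.015 and 0.015 m), for 0.05 s.
4. the foot, still within 10 mm of the inner floor, is at the far side of the bowl, more than 15 mm out from the centre along the bowl's own axis and within 15 mm of that axis (turn 1) (z of stirrer_foot in the frame of bowl below 0.016 m and horizontal distance between stirrer_foot and bowl below 0.05 m and x of stirrer_foot in the frame of bowl above 0.015 m and y of stirrer_foot in the frame of bowl between -0.015 and 0.015 m), for 0.05 s.
5. the foot, still within 10 mm of the inner floor, is at the right side of the bowl, more than 15 mm out from the centre along the bowl's own axis and within 15 mm of that axis (turn 1) (z of stirrer_foot in the frame of bowl below 0.016 m and horizontal distance between stirrer_foot and bowl below 0.05 m and y of stirrer_foot in the frame of bowl below -0.015 m and x of stirrer_foot in the frame of bowl between -0.015 and 0.015 m), for 0.05 s.
6. the foot, still within 10 mm of the inner floor, is at the near side of the bowl, more than 15 mm out from the centre along the bowl's own axis and within 15 mm of that axis (turn 2) (all of step 2), for 0.05 s.
7. the foot, still within 10 mm of the inner floor, is at the left side of the bowl, more than 15 mm out from the centre along the bowl's own axis and within 15 mm of that axis (turn 2) (all of step 3), for 0.05 s.
8. the foot, still within 10 mm of the inner floor, is at the far side of the bowl, more than 15 mm out from the centre along the bowl's own axis and within 15 mm of that axis (turn 2) (all of step 4), for 0.05 s.
9. the foot, still within 10 mm of the inner floor, is at the right side of the bowl, more than 15 mm out from the centre along the bowl's own axis and within 15 mm of that axis (turn 2) (all of step 5), for 0.05 s.
10. two full turns done: the foot is at the near side again, still down among the beads, and at least three of the four beads of each colour are more than 10 mm from where they started (all of step 6 and distance of any of white_1_center, white_2_center from where it was at the start of the episode above 0.01 m and distance of any of white_1_center, white_3_center from where it was at the start of the episode above 0.01 m and distance of any of white_1_center, white_4_center from where it was at the start of the episode above 0.01 m and distance of any of white_2_center, white_3_center from where it was at the start of the episode above 0.01 m and distance of any of white_2_center, white_4_center from where it was at the start of the episode above 0.01 m and distance of any of white_3_center, white_4_center from where it was at the start of the episode above 0.01 m and distance of any of blue_1_center, blue_2_center from where it was at the start of the episode above 0.01 m and distance of any of blue_1_center, blue_3_center from where it was at the start of the episode above 0.01 m and distance of any of blue_1_center, blue_4_center from where it was at the start of the episode above 0.01 m and distance of any of blue_2_center, blue_3_center from where it was at the start of the episode above 0.01 m and distance of any of blue_2_center, blue_4_center from where it was at the start of the episode above 0.01 m and distance of any of blue_3_center, blue_4_center from where it was at the start of the episode above 0.01 m), for 0.05 s.
At the end, for the whole second after the job is handed in: The stirrer stands free and upright (0.1 rad) on the saucer's floor, within 24 mm of its centre. All beads lie in the bowl below its rim, at least three of each colour over 10 mm from where they started. The bowl is upright (0.08 rad), within 30 mm of its start (horizontal distance between stirrer_foot and saucer below 0.024 m and z of stirrer_foot in the frame of saucer below 0.007 m and angle between stirrer's own z axis and vertical below 0.1 rad and linear speed of stirrer below 0.02 m/s and angle between bowl's own z axis and vertical below 0.08 rad and distance of bowl from where it was at the start of the episode below 0.03 m and horizontal distance between each of white_1_center, white_2_center, white_3_center, white_4_center, blue_1_center, blue_2_center, blue_3_center, blue_4_center and bowl below 0.055 m and z of each of white_1_center, white_2_center, white_3_center, white_4_center, blue_1_center, blue_2_center, blue_3_center, blue_4_center in the frame of bowl below 0.046 m and distance of any of white_1_center, white_2_center from where it was at the start of the episode above 0.01 m and distance of any of white_1_center, white_3_center from where it was at the start of the episode above 0.01 m and distance of any of white_1_center, white_4_center from where it was at the start of the episode above 0.01 m and distance of any of white_2_center, white_3_center from where it was at the start of the episode above 0.01 m and distance of any of white_2_center, white_4_center from where it was at the start of the episode above 0.01 m and distance of any of white_3_center, white_4_center from where it was at the start of the episode above 0.01 m and distance of any of blue_1_center, blue_2_center from where it was at the start of the episode above 0.01 m and distance of any of blue_1_center, blue_3_center from where it was at the start of the episode above 0.01 m and distance of any of blue_1_center, blue_4_center from where it was at the start of the episode above 0.01 m and distance of any of blue_2_center, blue_3_center from where it was at the start of the episode above 0.01 m and distance of any of blue_2_center, blue_4_center from where it was at the start of the episode above 0.01 m and distance of any of blue_3_center, blue_4_center from where it was at the start of the episode above 0.01 m); the robot touches nothing.
It fails at once if the bowl is pushed more than 40 mm from where it stood or tipped by more than 0.25 rad (distance of bowl from where it was at the start of the episode above 0.04 m or angle between bowl's own z axis and vertical above 0.25 rad).
It fails at once if the powder jar is pushed more than 30 mm away (distance of powder_jar from where it was at the start of the episode above 0.03 m).
It also fails if it takes over 64 s, if anything falls off the work surface, if the arm or the gripper's body presses on something with over 40 N, if the wrist force passes 120 N, or if a joint passes its speed limit or range.

## Working session

There is one attempt and no reset: what is moved stays moved. The work goes in short steps, each a Python script; the robot and the scene stay as the last script left them, time stands still between calls to the robot, and variables do not carry over. Pictures are saved under pics/ and viewed, and the job is handed in when it is done.

```bash
mkdir -p pics; ls; python3 - <<'E'
from workcell import ctrl, hand, planner, read_camera, status
import cv2,pickle
for n in ["scene","top"]:
    d=read_camera(n); cv2.imwrite(f"pics/{n}0.png",d["img"][:,:,::-1]); pickle.dump(d,open(f"{n}0.pkl","wb"))
    print(n,d["fx"],d["cx"],d["cy"],d["camera_from_world"].round(3).tolist())
print(status.get_time(),status.get_eef_pos(),status.get_eef_rot(),status.get_gripper_width())
E
```

```text
pics
scene 416.26254661338635 257.7696445578555 190.08417469155395 [[-0.828, -0.561, 0.016, 421.486], [-0.38, 0.538, -0.752, 286.408], [0.414, -0.629, -0.658, 812.096], [0.0, 0.0, 0.0, 1.0]]
top 374.43671139152735 248.27693321270576 190.15397288615483 [[-0.026, -1.0, -0.014, -10.422], [-0.987, 0.028, -0.16, 528.569], [0.16, 0.01, -0.987, 874.15], [0.0, 0.0, 0.0, 1.0]]
0.1 [ 234.00557637 -497.19268961  204.42754209] [-9.85369456e-04  9.75919368e-01  2.18129324e-01 -1.17021716e-04] 93.94436350319233
```

View pics/scene0.png

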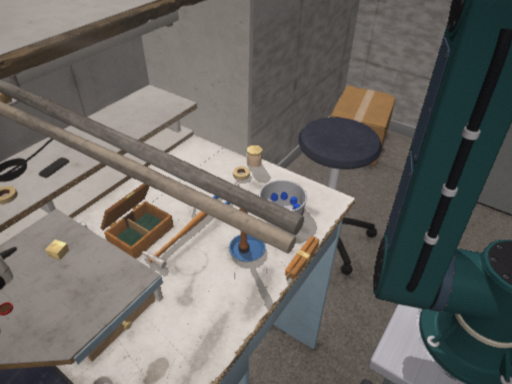

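View pics/top0.png

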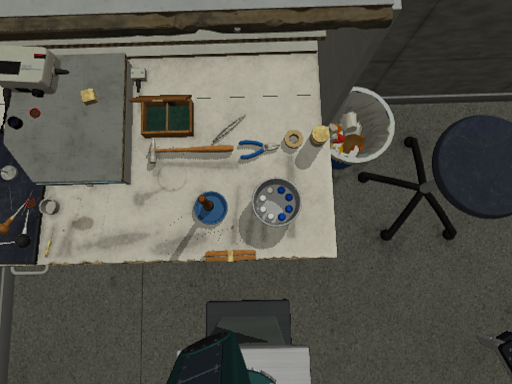

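The top view shows the bowl at about (276,202), the saucer with the stirrer at (210,208), and the jar at (320,135). The scene view also shows two bars crossing in front of the work, so I'll locate everything with depth.

```bash
cat > h.py <<'E'
import numpy as np,cv2,pickle
def cloud(d):
    z=d["z_map"].astype(float); v,u=np.mgrid[:z.shape[0],:z.shape[1]]
    P=np.stack([(u-d["cx"])*z/d["fx"],(v-d["cy"])*z/d["fy"],z],-1)
    M=np.linalg.inv(d["camera_from_world"]); W=P@M[:3,:3].T+M[:3,3]
    W[z<=0]=np.nan
    return W
def proj(d,p):
    p=np.atleast_2d(p); M=d["camera_from_world"]; c=p@M[:3,:3].T+M[:3,3]
    return np.c_[c[:,0]/c[:,2]*d["fx"]+d["cx"],c[:,1]/c[:,2]*d["fy"]+d["cy"]]
def kasa(x,y):
    A=np.c_[2*x,2*y,np.ones(len(x))]; s=np.linalg.lstsq(A,x*x+y*y,rcond=None)[0]
    return s[0],s[1],np.sqrt(s[2]+s[0]**2+s[1]**2)
E
python3 - <<'E'
from h import *
np.set_printoptions(suppress=True,precision=1)
s=pickle.load(open("scene0.pkl","rb"));t=pickle.load(open("top0.pkl","rb"))
W=cloud(s)
for u,v in [(100,140),(200,190),(280,232),(20,90),(150,140),(250,195),(100,40),(290,210),(100,150)]: print((u,v),W[v,u])
W=cloud(t)
for n,(u,v) in dict(bowlc=(276,202),sauc=(210,218),table=(300,80),hand=(206,200),beam=(200,25),b2=(200,46),jar=(320,130),tape=(293,139),clamp=(230,256),edge=(335,200)).items(): print(n,W[v,u])
# bowl rim: points z 40..50
U=W[170:235,245:310].reshape(-1,3)
m=(U[:,2]>41)&(U[:,2]<52); print("rim",m.sum(),kasa(U[m,0],U[m,1]),U[m,2].mean())
hsv=cv2.cvtColor(t["img"],cv2.COLOR_RGB2HSV)
a=(hsv[...,0]>95)&(hsv[...,0]<125)&(hsv[...,1]>120)
a[:, :190]=0;a[:,232:]=0;a[:180]=0;a[230:]=0
v,u=np.nonzero(a); Q=W[a]; print("sauc",len(u),u.min(),u.max(),v.min(),v.max(),np.nanmedian(Q,0),np.nanmin(Q,0),np.nanmax(Q,0))
U=W[185:225,190:230].reshape(-1,3); m=U[:,2]>120; print("handle top",m.sum(),U[m].mean(0),U[m].min(0),U[m].max(0))
im=cv2.resize(t["img"][120:270,170:350],None,fx=4,fy=4,interpolation=cv2.INTER_CUBIC); cv2.imwrite("pics/tcrop.png",im[:,:,::-1])
E
```

```text
(100, 140) [956.4  73.7 123.7]
(200, 190) [715.8 -26.4   1. ]
(280, 232) [242.3 372.5 476.2]
(20, 90) [620.6 369.6 495.1]
(150, 140) [ 976.1 -102.5   17.8]
(250, 195) [280.3 364.1 493.9]
(100, 40) [660.8 212.2 498.2]
(290, 210) [466.3 -79.4  22.5]
(100, 150) [462.8 383.9 479.1]
bowlc [501.5 -93.6   7.1]
sauc [465.9  74.3   2.8]
table [ 831.3 -171.    -1.5]
hand [495.6  69.1 122.5]
beam [665.3  26.1 513.3]
b2 [930.7  95.8  13.1]
jar [ 672.5 -206.4   52.1]
tape [ 667.7 -144.9   -1.8]
clamp [370.2  24.4  20. ]
edge [ 607.2 -422.8 -805.9]
rim 337 (np.float64(496.96895758945664), np.float64(-91.97610852237358), np.float64(57.70668484986666)) 46.273735778149735
sauc 679 195 226 192 223 [486.8  66.9   3.6] [452.6  32.7  -3.8] [532.1 111.6  18.7]
handle top 57 [495.7  76.5 134.3] [487.9  69.1 120.5] [505.8  85.6 140.2]
```

View pics/tcrop.png

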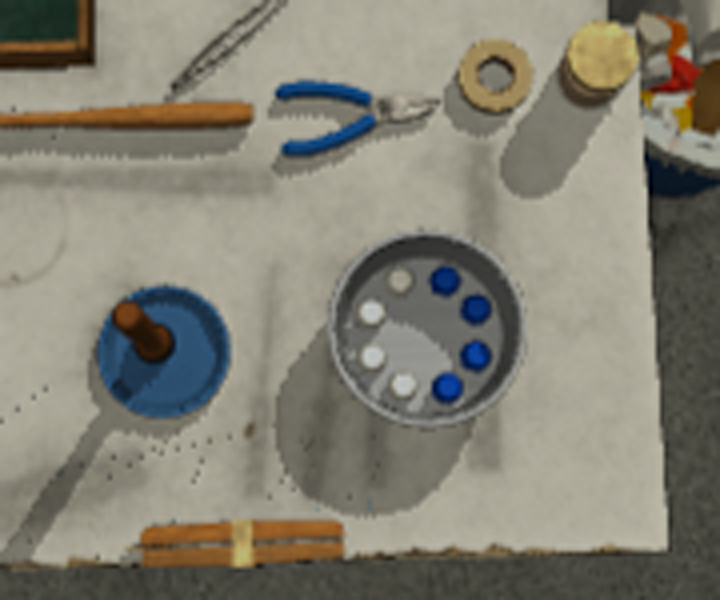

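The bowl centre is roughly (497,-92). The overhead bars are at z≈500, far enough from the work. Next I'll take a wrist picture over the bowl and saucer for a more precise fix.

```bash
python3 - <<'E'
from workcell import ctrl, hand, planner, read_camera, status
from h import *
np.set_printoptions(suppress=True,precision=2)
q=[0,1,0,0]
print(planner.inverse_kinematics([440,-10,250],q))
ctrl.reach([440,-10,250],q)
p=status.get_eef_pos();r=status.get_eef_rot()
d=read_camera("wrist"); d["p"]=p;d["r"]=r
print(p,r,status.get_time()); print(d["tool_from_camera"],d["fx"],status.get_wrist_force())
from scipy.spatial.transform import Rotation as R
T=np.eye(4);T[:3,:3]=R.from_quat([r[1],r[2],r[3],r[0]]).as_matrix();T[:3,3]=p
d["camera_from_world"]=np.linalg.inv(T@d["tool_from_camera"])
pickle.dump(d,open("w1.pkl","wb"));cv2.imwrite("pics/w1.png",d["img"][:,:,::-1])
t=read_camera("top");pickle.dump(t,open("top1.pkl","wb"));cv2.imwrite("pics/top1.png",t["img"][:,:,::-1])
E
```

```text
[-0.15 -0.16  1.53 -0.    1.78  1.42]
[440.06 -10.57 249.86] [ 0.  1. -0. -0.] 2.0667
[[   0.     -0.96   -0.27   78.18]
 [   1.      0.      0.      0.4 ]
 [  -0.     -0.27    0.96 -178.51]
 [   0.      0.      0.      1.  ]] 310.9503773732735 [ 0.56  0.02 -0.28]
```

View pics/w1.png

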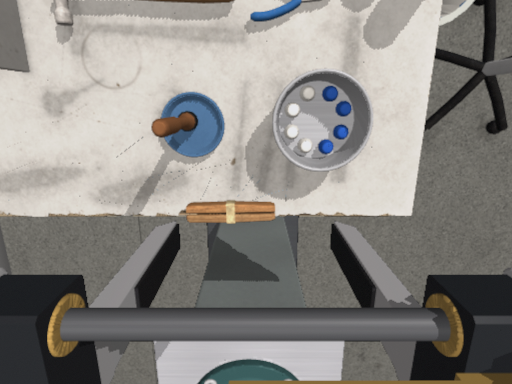

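View pics/top1.png

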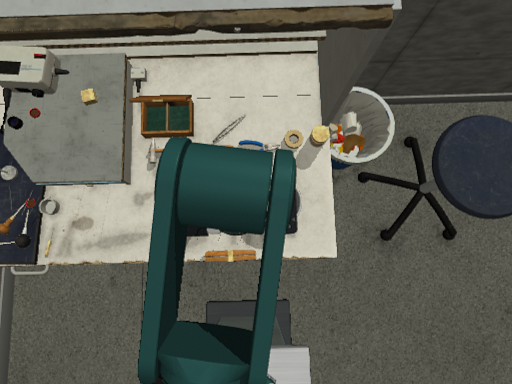

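The wrist view shows the bowl at (322,120), the saucer at (193,124), and the stirrer leaning to the left in perspective with its handle top at (160,127). I'll fit all three from this picture.

```bash
cat >> h.py <<'E'
def hitz(d,uv,z):
    uv=np.atleast_2d(uv).astype(float); M=np.linalg.inv(d["camera_from_world"])
    r=np.c_[(uv[:,0]-d["cx"])/d["fx"],(uv[:,1]-d["cy"])/d["fy"],np.ones(len(uv))]@M[:3,:3].T
    o=M[:3,3]; return o+r*((z-o[2])/r[:,2])[:,None]
E
python3 - <<'E'
from h import *
np.set_printoptions(suppress=True,precision=1)
d=pickle.load(open("w1.pkl","rb")); W=cloud(d)
print("table z",np.nanmedian(W[150:190,205:260,2]))
U=W[60:180,262:385]; m=(U[...,2]>42)&(U[...,2]<52)
for lo,hi in [(42,52)]:
    P=U[m]; c=kasa(P[:,0],P[:,1]); rr=np.hypot(P[:,0]-c[0],P[:,1]-c[1]); print("rim",m.sum(),c,rr.min(),rr.max())
hsv=cv2.cvtColor(d["img"],cv2.COLOR_RGB2HSV)
a=((hsv[...,0]>95)&(hsv[...,0]<125)&(hsv[...,1]>110)).astype(np.uint8)
b=a.copy();b[:, :150]=0;b[:,235:]=0;b[:85]=0;b[165:]=0
cs,_=cv2.findContours(b,cv2.RETR_EXTERNAL,cv2.CHAIN_APPROX_NONE);c=max(cs,key=cv2.contourArea)
h=cv2.convexHull(c)[:,0]; P=hitz(d,h,10); print("saucer",kasa(P[:,0],P[:,1]))
(cc,rad)=cv2.minEnclosingCircle(P[:,:2].astype(np.float32)); print(cc,rad)
S=W[95:150,145:215].reshape(-1,3)
for lo,hi in [(20,40),(40,70),(70,100),(100,128),(128,145)]:
    m=(S[:,2]>lo)&(S[:,2]<hi); print(lo,m.sum(),S[m].mean(0),S[m].min(0),S[m].max(0))
# circles for top of stirrer candidate
im=cv2.resize(d["img"][60:180,140:390],(750,360),interpolation=cv2.INTER_CUBIC); cv2.imwrite("pics/w1c.png",im[:,:,::-1])
E
```

```text
table z -0.9482813890688533
rim 1496 (np.float64(497.4478600858866), np.float64(-91.45765994581143), np.float64(57.644814985179224)) 54.82360986694736 60.8622233201539
saucer (np.float64(492.05781747901347), np.float64(71.22269029980885), np.float64(40.79009083018002))
(492.0840759277344, 71.3455810546875) 41.10797882080078
20 95 [497.9  73.3  26.8] [487.4  67.8  20.2] [506.3  85.1  39.7]
40 67 [498.   72.7  55.1] [490.8  71.   40.3] [503.7  77.2  69.5]
70 69 [498.3  71.4  89.4] [488.6  68.9  70.6] [505.5  76.6  99.7]
100 128 [498.4  71.2 114.6] [488.7  68.7 100.1] [505.7  77.  127.9]
128 292 [497.1  76.2 135.2] [488.3  69.  128.3] [505.1  85.3 139.3]
```

View pics/w1c.png

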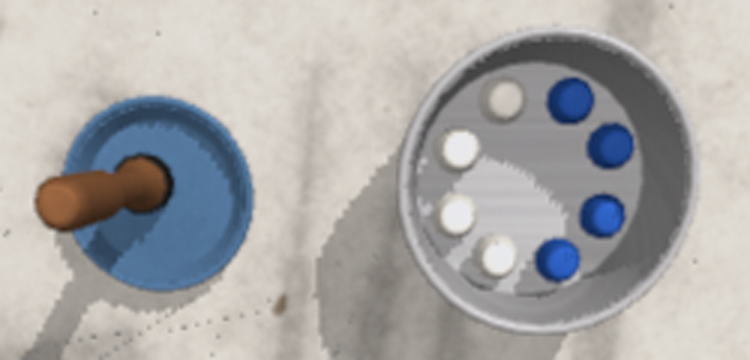

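```bash
cat >> h.py <<'E'
def wrist():
    from workcell import read_camera,status
    from scipy.spatial.transform import Rotation as R
    p=status.get_eef_pos();r=status.get_eef_rot(); d=read_camera("wrist")
    T=np.eye(4);T[:3,:3]=R.from_quat([r[1],r[2],r[3],r[0]]).as_matrix();T[:3,3]=p
    d["camera_from_world"]=np.linalg.inv(T@d["tool_from_camera"]); d["p"]=p
    return d
def bowlfit(d,guess):
    W=cloud(d).reshape(-1,3); c=np.array(guess[:2],float)
    m=(W[:,2]>42)&(W[:,2]<52); P=W[m]
    for k in range(4):
        rr=np.hypot(P[:,0]-c[0],P[:,1]-c[1]); s=abs(rr-57.6)<(8 if k<2 else 5)
        x=kasa(P[s,0],P[s,1]); c=np.array(x[:2])
    return c,x[2],s.sum()
E
python3 - <<'E'
from workcell import ctrl, hand, planner, read_camera, status
from h import *
np.set_printoptions(suppress=True,precision=2)
q=[0,1,0,0]
ctrl.reach([497,77,190],q)
d=wrist()
print(ctrl.movel([497,77,89],rate=100,threshold=8), status.get_eef_pos())
hand.close(); print(status.get_gripper_width(),status.get_eef_pos(),status.get_wrist_force())
ctrl.movel([497,77,180],rate=100)
ctrl.sleep(0.2)
print(status.get_gripper_width(),status.get_wrist_force(),status.get_time())
d=wrist();cv2.imwrite("pics/w2.png",d["img"][:,:,::-1])
s=read_camera("scene");cv2.imwrite("pics/s2.png",s["img"][:,:,::-1]);pickle.dump(s,open("s2.pkl","wb"));pickle.dump(d,open("w2.pkl","wb"))
E
```

```text
False [497.67  77.03  89.9 ]
17.68691187998134 [496.98  77.    88.96] [-0.35  0.78 -0.67]
17.659440826225737 [-0.58 -0.45 -1.06] 6.2917
```

View pics/w2.png

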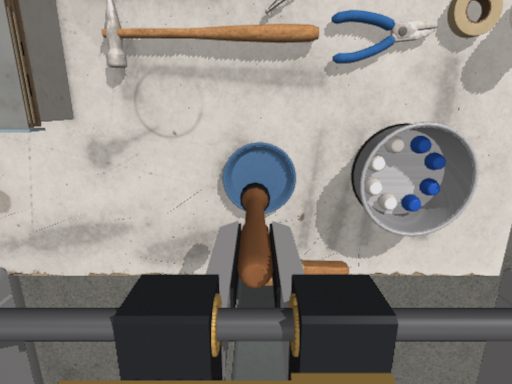

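View pics/s2.png

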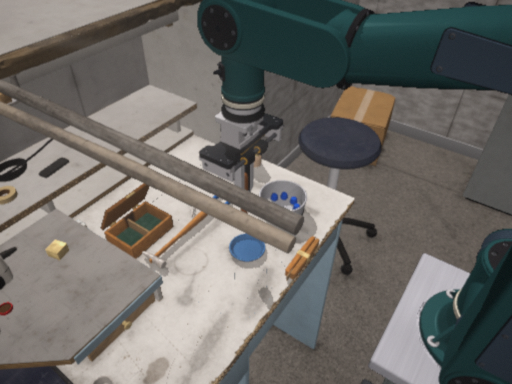

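The stirrer is held: the width is 17.7 mm, and in the wrist view it runs from (256,270) down to its foot at (255,195). Now I'll check that it hangs straight, then lower it into the bowl.

```bash
python3 - <<'E'
from workcell import ctrl, hand, planner, read_camera, status
from h import *
np.set_printoptions(suppress=True,precision=2)
d=pickle.load(open("w2.pkl","rb"))
p=d["p"]; print(p,proj(d,[[p[0],p[1],p[2]+z] for z in (-86,-72,-40,0,49)]))
print("bowl",bowlfit(d,(497,-92)))
im=cv2.resize(d["img"][160:290,200:310],None,fx=4,fy=4); cv2.imwrite("pics/w2c.png",im[:,:,::-1])
ctrl.movel([497,-91.7,180],rate=150)
d=wrist(); cv2.imwrite("pics/w3.png",d["img"][:,:,::-1]);pickle.dump(d,open("w3.pkl","wb"))
print("bowl",d["p"],bowlfit(d,(497,-92)),status.get_time())
E
```

```text
[496.6   76.97 179.16] [[254.18 195.58]
 [254.16 200.3 ]
 [254.09 213.17]
 [253.98 235.02]
 [253.77 277.52]]
bowl (array([497.79, -90.94]), np.float64(57.70640508991454), np.int64(2051))
bowl [497.   -91.06 180.01] (array([497.9 , -92.01]), np.float64(57.52049832723948), np.int64(1558)) 7.7167
```

View pics/w2c.png

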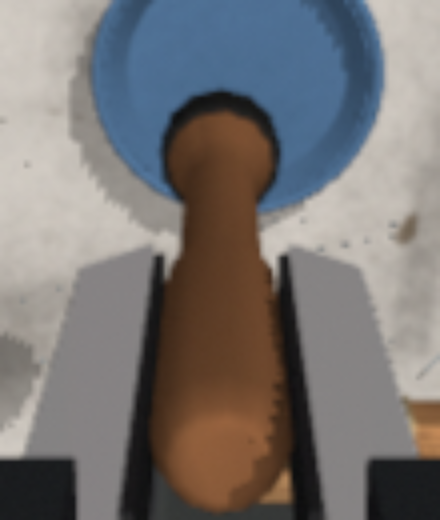

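View pics/w3.png

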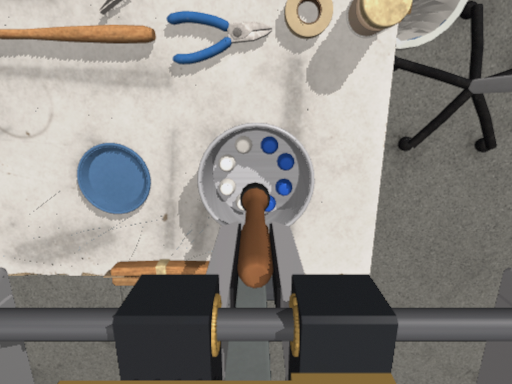

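It hangs straight: the foot is predicted at (254,196) and seen at (255,196). The bowl is at (497.7,-91.5). I'll lower it and move to the near side.

```bash
python3 - <<'E'
from workcell import ctrl, hand, planner, read_camera, status
from h import *
np.set_printoptions(suppress=True,precision=2)
c=np.array([497.7,-91.5]);Z=96.5
ctrl.movel([*c,130],rate=100)
print(ctrl.movel([*c,Z],rate=50,threshold=8),status.get_eef_pos(),status.get_wrist_force())
ctrl.sleep(0.3)
print(ctrl.movel([c[0]-25,c[1],Z],rate=30,threshold=15),status.get_eef_pos(),status.get_wrist_force())
ctrl.sleep(0.15)
d=wrist(); cv2.imwrite("pics/w4.png",d["img"][:,:,::-1]);print(bowlfit(d,c))
s=read_camera("scene");cv2.imwrite("pics/s4.png",cv2.resize(s["img"][120:300,170:370],None,fx=3,fy=3)[:,:,::-1])
print(status.get_time())
E
```

```text
False [497.89 -91.55  96.66] [-0.04 -0.03 -0.75]
False [473.32 -91.28  96.82] [ 2.04  1.35 -1.54]
(array([497.68, -92.02]), np.float64(57.439579987883384), np.int64(3082))
10.7167
```

View pics/w4.png

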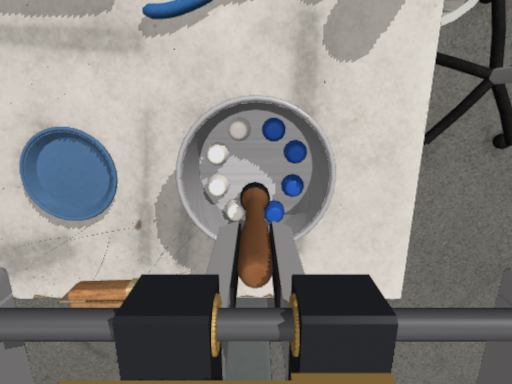

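View pics/s4.png

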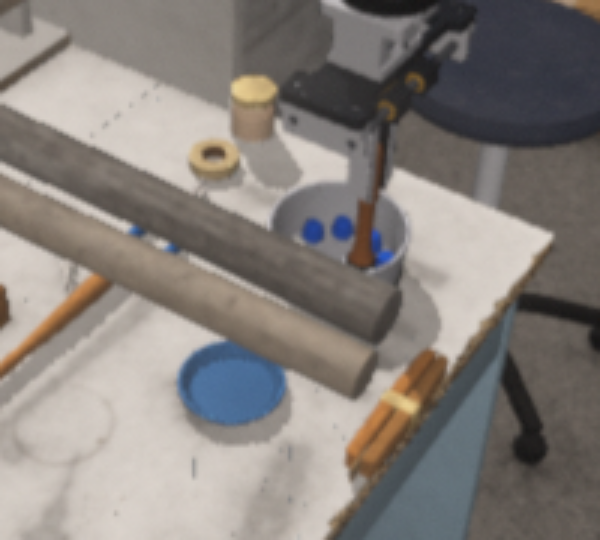

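The foot parted the two near beads and the bowl hasn't moved. I'll stir the first turn in small chords, tracking the bowl centre from the wrist camera.

```bash
cat > turn.py <<'E'
import sys
from workcell import ctrl, hand, planner, read_camera, status
from h import *
np.set_printoptions(suppress=True,precision=1)
def arc(a0,a1,r,c,Z=96.5,step=18,rate=45,thr=20,tag="t"):
    n=int(round((a1-a0)/step))
    for i,a in enumerate(np.linspace(a0,a1,n+1)[1:]):
        t=np.radians(a)
        hit=ctrl.movel([c[0]-r*np.cos(t),c[1]+r*np.sin(t),Z],rate=rate,threshold=thr)
        f=status.get_wrist_force()
        if i%3==2 or hit or i==n-1:
            d=wrist(); b,R,k=bowlfit(d,c); print(a,hit,f,status.get_eef_pos(),"bowl",b,round(R,1),k,round(status.get_time(),1))
            if hit: cv2.imwrite(f"pics/{tag}hit.png",d["img"][:,:,::-1]); return c,a
            if abs(R-57.5)<1.0: c=c+0.7*(b-np.array([0,-.4])-c)
    cv2.imwrite(f"pics/{tag}.png",d["img"][:,:,::-1])
    return c,a
E
python3 - <<'E'
from turn import *
print(arc(0,108,26,np.array([497.7,-91.5]),tag="t1"))
E
```

```text
54.0 False [ 1.3 -2.3  0.2] [481.7 -70.3  96.1] bowl [495.2 -89. ] 57.5 2896 11.8
108.0 False [ 0.2 -0.8 -1.1] [504.1 -64.1  96.3] bowl [495.6 -84.5] 57.5 2450 12.8
(array([495.7, -85.7]), np.float64(108.0))
```

```bash
ls pics | grep t1
```

```text
t1.png
```

View pics/t1.png

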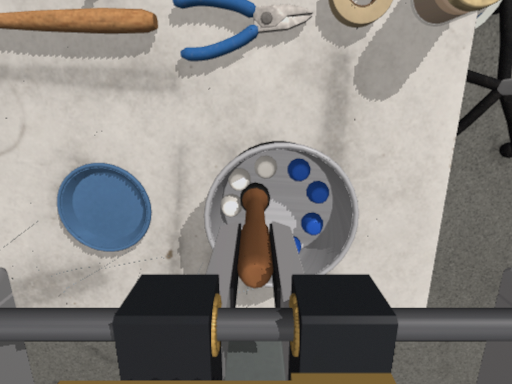

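Wedged beads dragged the bowl about 7 mm to the left (limit 30). In bowl coordinates the foot is about 22 mm out. From here I'll centre the circle halfway between the original centre and the bowl's current position, so the bowl is not chased away.

```bash
cat > turn.py <<'E'
from workcell import ctrl, hand, planner, read_camera, status
from h import *
np.set_printoptions(suppress=True,precision=1)
C0=np.array([497.7,-91.5])
def arc(a0,a1,r,b,Z=96.5,step=15,rate=45,thr=20,tag="t",w=0.5):
    n=int(round((a1-a0)/step)); d=None
    for i,a in enumerate(np.linspace(a0,a1,n+1)[1:]):
        t=np.radians(a); c=C0+w*(b-C0)
        hit=ctrl.movel([c[0]-r*np.cos(t),c[1]+r*np.sin(t),Z],rate=rate,threshold=thr)
        f=status.get_wrist_force(); p=status.get_eef_pos()
        if i%2==1 or hit or i==n-1:
            d=wrist(); bb,R,k=bowlfit(d,b); ok=abs(R-57.5)<1.2
            if ok: b=bb-np.array([0,-.4])
            print(a,hit,f,"bowl moved",b-C0,"foot rel",p[:2]-b,round(R,1),k,round(status.get_time(),1))
            if hit or np.hypot(*(b-C0))>16: break
    cv2.imwrite(f"pics/{tag}.png",d["img"][:,:,::-1])
    return b,a
E
python3 - <<'E'
from turn import *
print(arc(108,198,25,np.array([495.6,-84.9]),tag="t2"))
E
```

```text
138.0 False [-3.4 -3.1 -0.9] bowl moved [-1.7  7.4] foot rel [18.8 12.2] 57.5 2520 13.4
168.0 False [-2.4  0.5 -1.3] bowl moved [2.1 7.2] foot rel [21.8  1.9] 57.5 2535 14.1
198.0 False [-1.5  2.  -1.3] bowl moved [5.2 6.3] foot rel [ 20.3 -10.2] 57.5 2473 14.7
(array([502.9, -85.2]), np.float64(198.0))
```

View pics/t2.png

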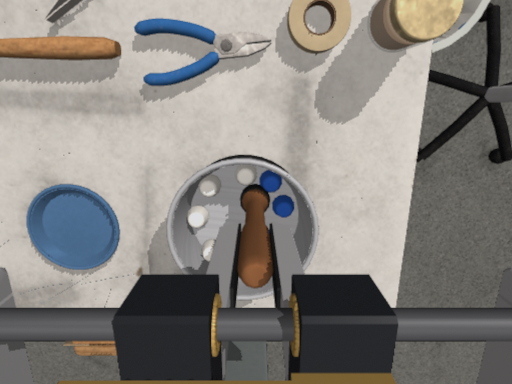

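```bash
python3 - <<'E'
from turn import *
print(arc(198,375,25,np.array([502.9,-85.2]),tag="t3"))
E
```

```text
227.5 False [-1.9  1.7 -0.9] bowl moved [6.7 4.2] foot rel [ 12.8 -20. ] 57.5 2377 15.4
257.0 False [-0.1  3.3 -2. ] bowl moved [6.7 0.2] foot rel [  2.2 -22.3] 57.5 2586 16.0
286.5 False [ 2.5  2.8 -0.5] bowl moved [ 5.9 -2.8] foot rel [ -8.9 -21.5] 57.5 2787 16.6
316.0 False [ 3.6  2.4 -0.8] bowl moved [ 0.8 -5.5] foot rel [-15.8 -13. ] 57.4 2939 17.3
345.5 False [ 3.3  0.9 -0.7] bowl moved [-1.8 -7. ] foot rel [-21.9  -2.2] 57.4 3042 17.9
375.0 False [ 1.1  0.7 -1.2] bowl moved [-3.2 -6.9] foot rel [-22.7  10.3] 57.4 3110 18.6
(array([494.5, -98.4]), np.float64(375.0))
```

View pics/t3.png

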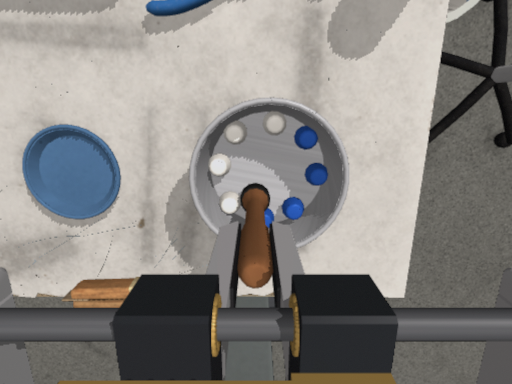

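One turn is done, but the beads still look ring-like. I'll measure how far each has moved before starting turn 2.

```bash
cat > beads.py <<'E'
from h import *
def beads(d,c):
    hsv=cv2.cvtColor(d["img"],cv2.COLOR_RGB2HSV); out={}
    H,Wd=hsv.shape[:2]
    v,u=np.mgrid[:H,:Wd]; X=hitz(d,np.c_[u.ravel(),v.ravel()],20)[:,:2]
    ins=(np.hypot(*(X-c).T)<51).reshape(H,Wd)
    bl=(hsv[...,0]>105)&(hsv[...,0]<128)&(hsv[...,1]>150)&ins
    Z=cloud(d)
    wh=(np.abs(Z[...,2]-21)<4.5)&(hsv[...,1]<60)&ins
    for n,m in(("blue",bl),("white",wh)):
        m=m.astype(np.uint8)
        k,l,st,ce=cv2.connectedComponentsWithStats(m)
        out[n]=[(ce[i].round(0).tolist(),int(st[i,4]),hitz(d,ce[i],18)[0,:2].round(1).tolist()) for i in range(1,k) if st[i,4]>25]
    return out
E
python3 - <<'E'
from beads import *
from turn import *
d=pickle.load(open("w1.pkl","rb"))
for k,v in beads(d,C0).items(): print(k,*v,sep="\n ")
d=wrist();pickle.dump(d,open("w5.pkl","wb"))
for k,v in beads(d,np.array([494.5,-98.4])).items(): print(k,*v,sep="\n ")
E
```

```text
blue
 ([330.0, 93.0], 168, [531.5, -105.6])
 ([343.0, 108.0], 163, [513.1, -124.0])
 ([340.0, 132.0], 155, [483.9, -122.7])
 ([326.0, 146.0], 148, [464.9, -104.4])
white
 ([308.0, 93.0], 143, [531.4, -77.7])
 ([292.0, 110.0], 136, [511.1, -59.0])
 ([291.0, 132.0], 128, [483.2, -58.7])
 ([305.0, 146.0], 127, [465.2, -77.4])
blue
 ([305.0, 137.0], 379, [523.8, -129.9])
 ([316.0, 174.0], 372, [493.4, -140.3])
 ([293.0, 208.0], 352, [463.0, -121.5])
 ([268.0, 217.0], 115, [454.7, -100.6])
white
 ([274.0, 124.0], 334, [534.8, -104.2])
 ([234.0, 133.0], 325, [527.1, -71.8])
 ([218.0, 166.0], 298, [499.7, -57.6])
 ([252.0, 193.0], 127, [476.5, -85.9])
 ([228.0, 205.0], 276, [465.7, -65.7])
```

All the beads have shifted clockwise, by about 10–26 mm. Now the second turn.

```bash
python3 - <<'E'
from turn import *
from beads import *
b,a=arc(375,735,25,np.array([494.5,-98.4]),tag="t4")
print(b,a); ctrl.sleep(0.15)
d=wrist()
for k,v in beads(d,b).items(): print(k,*v,sep="\n ")
E
```

```text
405.0 False [ 2.7 -3.9 -1.3] bowl moved [-4.6 -1.6] foot rel [-14.2  15.7] 57.4 2896 19.2
435.0 False [ 0.8 -0.  -0.4] bowl moved [-6.2  1.9] foot rel [-3.1 22.4] 57.5 2696 19.9
465.0 False [-1.9 -3.8 -2.1] bowl moved [-4.5  4.9] foot rel [ 8.  19.8] 57.5 2490 20.5
495.0 False [-2.4 -1.9 -0.6] bowl moved [-2.5  6.8] foot rel [17.5 13.7] 57.5 2526 21.2
525.0 False [-1.9 -1.9 -1.1] bowl moved [0.5 7.2] foot rel [23.   2.2] 57.5 2493 21.8
555.0 False [-3.6  0.9 -0.3] bowl moved [3.1 5. ] foot rel [20.7 -8. ] 57.5 2508 22.5
585.0 False [-0.   3.7 -0.9] bowl moved [4.6 1.9] foot rel [ 15.5 -16.9] 57.6 2462 23.1
615.0 False [-1.4  2.2 -1.3] bowl moved [ 5.5 -2.2] foot rel [  2.9 -21.5] 57.5 2580 23.8
645.0 False [ 1.8  2.6 -0.9] bowl moved [ 3.4 -6. ] foot rel [ -6.9 -19.2] 57.5 2749 24.4
675.0 False [ 2.7 -0.9 -1.1] bowl moved [ 1.4 -8.1] foot rel [-17.1 -13.5] 57.5 2934 25.1
705.0 False [ 2.8  2.2 -1. ] bowl moved [-2.2 -8.5] foot rel [-21.1  -1.3] 57.4 3032 25.7
735.0 False [ 2.9 -2.3 -0.6] bowl moved [-6.5 -5.7] foot rel [-18.7   8. ] 57.5 2984 26.3
[491.2 -97.2] 735.0
blue
 ([310.0, 163.0], 377, [503.3, -136.5])
 ([304.0, 198.0], 360, [472.4, -132.3])
 ([241.0, 216.0], 140, [455.8, -77.3])
 ([271.0, 218.0], 165, [454.5, -104.4])
white
 ([253.0, 129.0], 329, [531.2, -88.3])
 ([293.0, 135.0], 327, [526.6, -121.3])
 ([223.0, 149.0], 306, [514.9, -63.5])
 ([216.0, 186.0], 281, [483.0, -57.1])
 ([252.0, 191.0], 119, [478.5, -87.8])
```

View pics/t4.png

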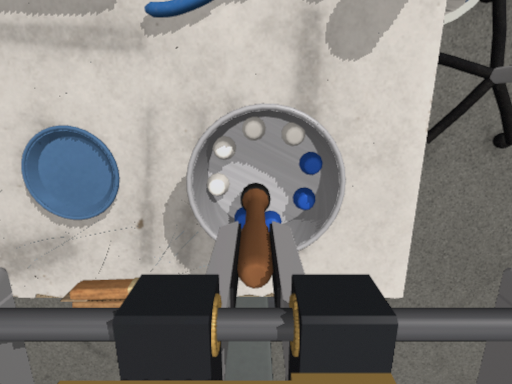

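Two turns are complete, and every bead is 20–45 mm from its start. The bowl's own yaw can't be seen, so I'll go a further 60° in case it turned with the foot. Then I'll lift out at the centre and return to the saucer.

```bash
python3 - <<'E'
from turn import *
b,a=arc(735,795,25,np.array([491.2,-97.2]),tag="t5")
ctrl.sleep(0.1)
ctrl.movel([*b,96.5],rate=40)
ctrl.movel([*b,180],rate=80)
d=wrist(); print(bowlfit(d,b))
ctrl.movel([492,71.5,180],rate=150); ctrl.sleep(.2)
d=wrist();cv2.imwrite("pics/w6.png",d["img"][:,:,::-1]);pickle.dump(d,open("w6.pkl","wb"))
p=d["p"];print(p,proj(d,[[p[0],p[1],p[2]-72],[p[0],p[1],p[2]+49]]),status.get_gripper_width(),status.get_time())
print(bowlfit(d,b))
cv2.imwrite("pics/w6c.png",cv2.resize(d["img"][140:290,180:330],None,fx=4,fy=4)[:,:,::-1])
E
```

```text
765.0 False [ 0.5 -1.8 -0.6] bowl moved [-9.1 -4.1] foot rel [-12.8  19.1] 57.5 2892 27.2
795.0 False [-0.4 -3.2 -1. ] bowl moved [-8.7  0.7] foot rel [-2.2 21.3] 57.5 2684 27.8
(array([489. , -91.3]), np.float64(57.538223456615164), np.int64(1556))
[492.1  70.8 180. ] [[254.2 200.4]
 [253.8 277.4]] 17.37417866971943 31.325
(array([489. , -90.3]), np.float64(57.698436266194015), np.int64(2014))
```

View pics/w6c.png

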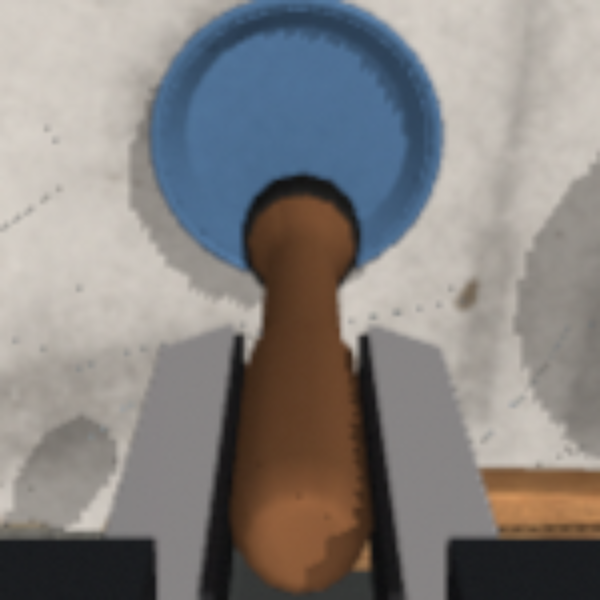

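View pics/w6.png

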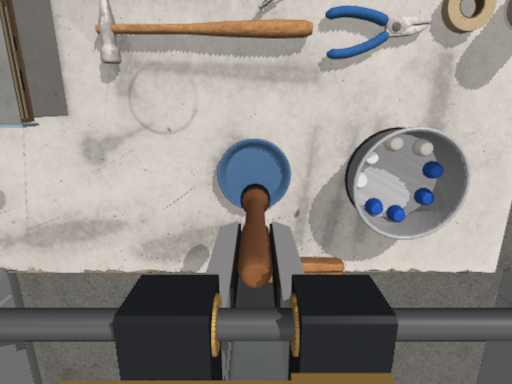

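The eight beads are in the bowl, the bowl is about 9 mm from its start, and the stirrer is still straight. Next, set it down in the saucer.

```bash
python3 - <<'E'
from turn import *
ctrl.movel([492,71.5,100],rate=100)
print(ctrl.movel([492,71.5,87.5],rate=15,threshold=3),status.get_eef_pos(),status.get_wrist_force())
ctrl.sleep(.3)
hand.open_jaws(); ctrl.sleep(.4)
ctrl.movel([492,71.5,190],rate=80)
ctrl.reach([440,-10,250],[0,1,0,0]); ctrl.sleep(.5)
d=wrist();cv2.imwrite("pics/w7.png",d["img"][:,:,::-1]);W=cloud(d)
S=W[90:150,140:220].reshape(-1,3)
for lo,hi in [(70,100),(100,128),(128,145)]:
    m=(S[:,2]>lo)&(S[:,2]<hi); print(lo,m.sum(),S[m].mean(0),S[m].min(0),S[m].max(0))
print(bowlfit(d,[489,-91]),status.get_time())
from beads import *
for k,v in beads(d,np.array([489,-91])).items(): print(k,*v,sep="\n ")
E
```

```text
True [491.7  71.5  89. ] [-0.2 -0.4  4.5]
70 62 [493.   64.7  90. ] [483.2  62.2  70.1] [499.6  73.5  99.8]
100 119 [492.7  64.5 114.8] [482.9  62.1 100.6] [499.6  72.7 127.8]
128 285 [491.2  69.7 135.2] [482.4  62.3 128.1] [499.4  79.1 139.5]
(array([488.6, -90.8]), np.float64(57.65204043365551), np.int64(1463)) 37.4083
blue
 ([348.0, 120.0], 162, [499.0, -129.7])
 ([342.0, 144.0], 149, [467.8, -124.3])
 ([299.0, 153.0], 142, [455.9, -68.4])
 ([318.0, 159.0], 144, [447.5, -94.8])
white
 ([313.0, 95.0], 147, [529.1, -83.0])
 ([339.0, 100.0], 144, [523.6, -116.1])
 ([292.0, 108.0], 138, [513.4, -57.5])
 ([284.0, 130.0], 122, [486.3, -47.9])
```

View pics/w7.png

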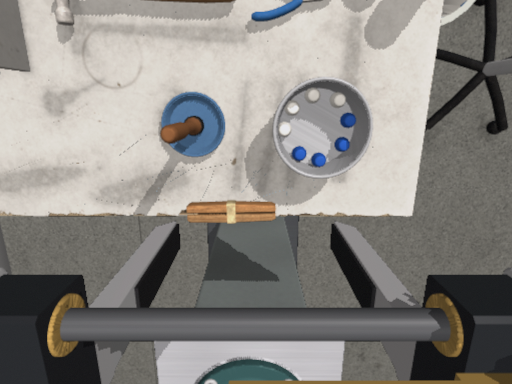

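The stirrer stands upright at about (491,71), with the saucer at (492,71). All eight beads are in the bowl, each shifted about 30–45 mm, and the bowl is about 9 mm from its start. Handing in.

```bash
python3 - <<'E'
from workcell import ctrl,status
ctrl.job_done(); print(status.get_time())
E
```

```text
the job is handed in; nothing more can be done
the job is handed in; nothing more can be done
```

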